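# Slide a spacer along the rail into the corner pocket of a microscope stage

### The arm

A 7-joint arm with a two-finger parallel gripper is mounted at the origin on the work surface. World frame = base frame: x ahead of the robot, y to its left, z up, the work surface at z = 0. Lengths are in m, angles in rad, forces in N, time in s.
With the tool pointing down it reaches from about 0.425 to 0.95 m from the base axis. Payload 4.7 kg.
Tool frame: the origin (TCP) lies between the finger pads; the fingertips stand 25 mm ahead of it and the grasp point (between the pads) lies 6 mm ahead of it; x points along the fingers, z is the direction in which the jaws open and shut, and the axes are right-handed (so a half turn about x gives the same grasp; the last joint's range is limited). The gripper opens to 85 mm and grips with 20 to 120 N. Pads are 22 mm wide; open, the fingers measure 114 mm over their backs; the gripper's body (76 mm by 85 mm) begins 54 mm behind the grasp point. The pads swing forward as they close: fully open they stand 13 mm farther back than shut.
Start: joints at [-1.142, 0.469, -0.049, 1.532, 0.024, 1.141, -0.082], TCP at [0.298, 0.606, 0.256] pointing down, gripper open.
Joint ranges: [-2.59, 2.59], [-0.33, 1.99], [-1.39, 1.29], [0.1, 2.45], [-1.04, 4.18], [0.21, 1.99], [-2.66, 2.66]. Speed limits (rad/s): [2.57, 2.57, 3.14, 3.14, 3.14, 3.14, 3.14].

### API

Orientations are given as a 3x3 rotation matrix whose columns are the frame's x, y, z axes.
In Python, from rig import * gives the robot as it stands. Calls block until the motion is done:
- movep(position, orientation): joint-space move of the TCP to a pose.
- move_l(position, attitude=None, feed=0.15, until_force=None): straight line of the TCP; attitude=None keeps the orientation; feed is the mean speed in m/s. With until_force (N) it stops when the force on the tool has changed by that much, and returns True; else False.
- move_joints(angles): joint-space move.
- command_gripper(opening, newtons=None): finger opening in m; newtons is the grip in N (None keeps the last); returns when the fingers have stopped.
- sleep(seconds).
- inverse_kinematics(position, orientation): joint angles nearest the present ones, or None.
- sense(): the state.
- camera(name): name is "side" or "top"; returns (picture, depth): 480x640x3 uint8, red, green, blue; 480x640 float32, m along the optical axis (not along the pixel's ray), 0 where there is no reading.
- camera_params(name): a dict with "K" (3x3 intrinsics, pixels), "dist" ([k1, k2, p1, p2, k3] as OpenCV has them; the pictures are not rectified), "position" and "rotation" of the camera in the world. Camera axes: x right, y down, z forward; pixel columns grow to the right and rows downward; lengths in m; the calibration is good to about 2 mm. A picture is of the moment at which its call begins. camera_params takes no time and is no camera call.
A pose or a line that the arm cannot do raises Unreachable and nothing moves.
- finish_job(): hands the job in, once; it reports no verdict.
The state is a dict: "time_s": time; "joint_pos": joint angles; "qd": joint speeds; "joint_efforts": joint torques, N m; "position": TCP position; "tcp_rot": TCP orientation; "wrist_force": force on the tool from outside, world axes, zero at the start; "ft_torque": the same for the moment, N m; "finger_gap": finger opening in m.
Only numpy, scipy, OpenCV 4.12 (cv2) and the standard library are available. Lean on these libraries where they do the work, as an engineer would, in place of code of your own. Each camera call takes 0.05 s, during which the arm holds its last target. There are 200 camera calls.

### The job

On the black microscope stage plate, push the square metal spacer with the fingertips until one of its sides lies flat against the long rail, well before it gets to the pocket; then slide it along the rail, keeping it against the rail all the way, until it is fully home against the end stop in the corner pocket. Only push it over the plate: do not pick it up or tip it, and leave everything else where it stands. Finish with the spacer lying at rest in the pocket and the robot clear of it.

Things in the scene. Friction and masses are not known exactly. Their poses are not given: they have to be found in the camera images.
- stage: Fixed black stage plate on the bench, 230 (its x) x 300 (its y) x 10 mm. Origin on the plate's underside, z up; the plate spans x -100..+130 and y -150..+150 mm. On it stand bare steel bars 10 mm high (tops 20 mm above the bench): rail, end stop and lip, enclosing a corner pocket 54 mm wide, open towards -y.
- rail (a point): Point on the long rail's upright working face (looks to the stage's -x), at the plate's top: x +55, y 0, z +10 mm in the stage's frame. The rail is 12 mm thick and runs along y from -150 to +137 mm. Axes as the stage's.
- stop (a point): Point on the end stop's upright face (looks to the stage's -y), at the plate's top: x +30, y +125, z +10 mm in the stage's frame. The stop is 12 mm thick and spans x -13..+67 mm. Axes as the stage's.
- lip (a point): Near end of the lip, on its face that looks to the rail, at the plate's top: x +1, y +80, z +10 mm in the stage's frame. The lip is 10 mm thick, parallel to the rail, and runs from here to the stop (y +125). From here a slanted bar flares away from the rail, back to y +62, x about -18 mm. Axes as the stage's.
- pocket (a point): Where the centre of the spacer's underside lies when it is fully home in the pocket, touching rail and end stop: on the plate's top, at x = +30, y = +100, z = +10 mm in the stage's frame; axes as the stage's.
- spacer: Loose square aluminium spacer, 50 x 50 x 16 mm, about 90 g (mass varies), with a 22 mm round through-hole in the middle, lying flat on the plate's top, away from the rail. Origin at the centre of its underside, x and y square to its sides, z up; its top is 26 mm above the bench. It slides freely on the plate, by dry friction, about 1 N.
- ring_spacer: Bystander: loose round aluminium ring, 40 mm diameter, 14 mm high, lying on the plate on the side of the lip away from the rail. Origin at the centre of its underside.
- objective: Bystander: loose metal microscope objective, 28 mm diameter, 40 mm high, standing on the plate beyond the rail. Origin at the centre of its underside.
- thumbscrew: Bystander: loose steel thumbscrew, 20 mm diameter, 22 mm high, standing on its head on the plate beyond the rail. Origin at the centre of its underside.
- flask: Bystander: clear plastic culture flask with a white cap lying on the bench to the left of the plate, about 140 x 76 x 34 mm, cap towards its -x. Origin on its underside.
- dishes: Bystander: stack of two clear dishes, 92 mm diameter, 28 mm high, on the bench to the right of the plate. Origin at the centre of its underside.
- bottle: Bystander: small amber jar with a white cap, 48 mm diameter, 85 mm high, on the bench to the right of the plate. Origin at the centre of its underside.
- driver: Bystander: screwdriver, 150 mm long, lying on the bench to the left of the plate, handle towards its -x.
Mind the look-alikes: they are no part of the job. Leave any pink or yellow look-alike of the spacer alone.

How it is judged:
On the way, in this order (a step that is already met when the one before it is completed fails the run):
1. the spacer lies flat against the rail (within 3 mm and about 4.5 degrees), still 60 mm or more short of the pocket (x of spacer in the frame of stage above 0.027 m and (angle between the x axis of spacer and the x axis of stage, either way round below 0.08 rad or angle between the x axis of spacer and the y axis of stage, either way round below 0.08 rad) and y of spacer in the frame of stage below 0.04 m), for 0.2 s.
2. the spacer is fully home in the corner pocket (within 3 mm of the end stop) (x of spacer in the frame of stage above 0.025 m and y of spacer in the frame of stage above 0.097 m and (angle between the x axis of spacer and the x axis of stage, either way round below 0.08 rad or angle between the x axis of spacer and the y axis of stage, either way round below 0.08 rad)), for 0.2 s.
At the end, for the whole second after the job is handed in: The spacer lies flat and at rest in the corner pocket: its far side within 3 mm of the end stop, between rail and lip (within 5 mm of the rail), square to the rail within about 4.5 degrees, its underside on the plate (all of step 2 and x of spacer in the frame of stage below 0.033 m and y of spacer in the frame of stage below 0.103 m and height (world z) of spacer below 0.0125 m and angle between spacer's own z axis and vertical below 0.06 rad and linear speed of spacer below 0.01 m/s); the robot touches nothing.
It fails at once if the spacer is lifted more than 8 mm off the plate (height (world z) of spacer above 0.018 m).
It fails at once if the spacer is tipped by more than 17 degrees (angle between spacer's own z axis and vertical above 0.3 rad).
It fails at once if the spacer travels the last 60 mm to the pocket more than 8 mm away from the rail (y of spacer in the frame of stage above 0.04 m and x of spacer in the frame of stage below 0.022 m).
It fails at once if another thing on the plate or bench is disturbed (moved more than 15 mm) (distance of any of ring_spacer, objective, thumbscrew, flask, dishes, bottle, driver from where it was at the start of the episode above 0.015 m).
It also fails if it takes over 61 s, if anything falls off the work surface, if the arm or the gripper's body presses on something with over 40 N, if the wrist force passes 120 N, or if a joint passes its speed limit or range.

## Working session

There is one attempt and no reset: what is moved stays moved. The work goes in short steps, each a Python script; the robot and the scene stay as the last script left them, time stands still between calls to the robot, and variables do not carry over. Pictures are saved under pics/ and viewed, on a budget of 10 in all, crops included, one or two more only if the job needs it, and the job is handed in when it is done.

```bash
mkdir -p pics && python3 - <<'E'
from rig import *
import cv2,numpy as np
for n in("top","side"):
    im,d=camera(n); cv2.imwrite(f"pics/{n}0.png",im[:,:,::-1]); np.save(f"{n}0.npy",d)
    p=camera_params(n); print(n,p)
s=sense(); print(s["time_s"],s["position"],s["tcp_rot"],s["finger_gap"])
E
```

```text
top {'K': array([[532.696403  ,   0.        , 325.29960144],
       [  0.        , 532.696403  , 232.74612014],
       [  0.        ,   0.        ,   1.        ]]), 'dist': array([-0.02289131,  0.        ,  0.        ,  0.        ,  0.        ]), 'position': array([0.38791703, 0.0075788 , 1.19753869]), 'rotation': array([[ 2.25894795e-02, -9.94433506e-01,  1.02916072e-01],
       [-9.99744426e-01, -2.23774452e-02,  3.21451170e-03],
       [-8.93619381e-04, -1.02962383e-01, -9.94684849e-01]])}
side {'K': array([[493.12664971,   0.        , 314.88052578],
       [  0.        , 493.12664971, 240.88638338],
       [  0.        ,   0.        ,   1.        ]]), 'dist': array([-0.127452,  0.      ,  0.      ,  0.      ,  0.      ]), 'position': array([ 0.17208041, -0.56462854,  0.87678919]), 'rotation': array([[ 0.84648851, -0.42836962,  0.31615925],
       [-0.53220063, -0.66428042,  0.52487523],
       [-0.01482221, -0.61256101, -0.79028433]])}
0.1 [0.29807947 0.60507465 0.25537785] [[-6.76943347e-04 -8.97090432e-01  4.41846466e-01]
 [-1.61322275e-03  4.41846971e-01  8.97088987e-01]
 [-9.99998470e-01 -1.05518348e-04 -1.74631206e-03]] 0.08553977219377518
```

View pics/top0.png

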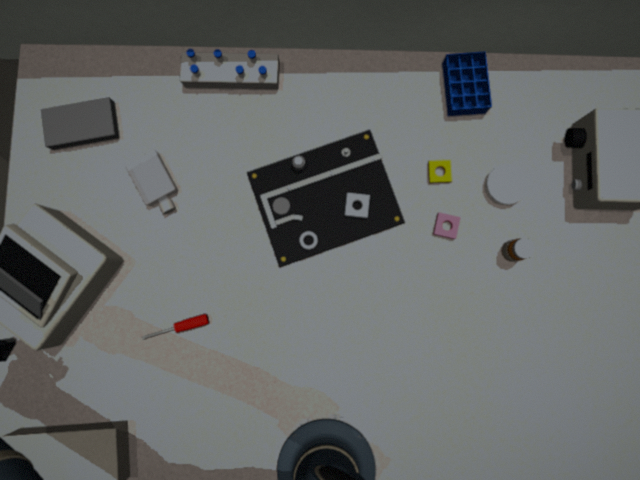

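View pics/side0.png

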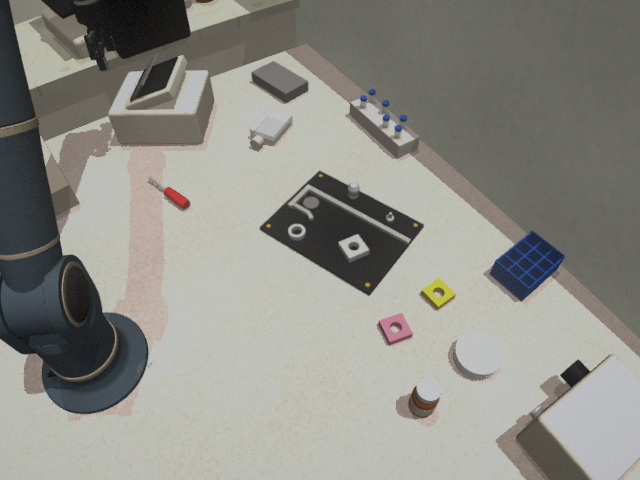

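The top picture shows these candidates for the spacer:
- Bare metal square with a hole on the plate at (357,205).
- Pink square at (447,225) and yellow square at (440,171), both off the plate.
- Round ring at (308,240).
- Flat grey disc in the pocket at (281,206).

I choose (357,205), the metal square on the black plate. The rail runs from (380,157) to (265,195), and the pocket is at its left end.

```bash
cat > h.py <<'E'
from rig import *
import cv2,numpy as np
def cast(px,z,n="top"):
    p=camera_params(n); u=cv2.undistortPoints(np.float64(px).reshape(-1,1,2),p["K"],p["dist"]).reshape(-1,2)
    r=np.c_[u,np.ones(len(u))]@np.array(p["rotation"]).T
    return (p["position"]+r*((z-p["position"][2])/r[:,2])[:,None])[:,:2]
def plate(im):
    m=(im.max(2)<60).astype(np.uint8); m[:100]=0;m[300:]=0;m[:,:225]=0;m[:,420:]=0
    m=cv2.morphologyEx(m,cv2.MORPH_OPEN,np.ones((3,3)))
    c=max(cv2.findContours(m,cv2.RETR_EXTERNAL,cv2.CHAIN_APPROX_NONE)[0],key=cv2.contourArea)
    w=cast(c.reshape(-1,2),.010)*1000
    return cv2.minAreaRect(w.astype(np.float32)),c
def spacer(im,stage=None,lo=110):
    """square metal blob on the plate; returns world rect (mm) on z=.026"""
    hull=cv2.convexHull(plate(im)[1]); M=np.zeros(im.shape[:2],np.uint8); cv2.fillConvexPoly(M,hull,1)
    m=((im.min(2)>lo)&(M>0)).astype(np.uint8)
    out=[]
    for c in cv2.findContours(m,cv2.RETR_EXTERNAL,cv2.CHAIN_APPROX_NONE)[0]:
        if cv2.contourArea(c)>60:
            out.append((cv2.boundingRect(c),cv2.contourArea(c),cv2.minAreaRect((cast(c.reshape(-1,2),.026)*1000).astype(np.float32))))
    return out
E
python3 - <<'E'
from h import *
im=cv2.imread("pics/top0.png")[:,:,::-1]
print(plate(im)[0])
for o in spacer(im): print(o)
cr=cv2.resize(im[120:275,235:415,::-1],None,fx=4,fy=4,interpolation=cv2.INTER_CUBIC); cv2.imwrite("pics/crop0.png",cr)
E
```

```text
((591.2052001953125, 14.269485473632812), (228.70750427246094, 297.343017578125), 20.898351669311523)
((300, 232, 17, 16), 189.0, ((493.3059997558594, 49.2226676940918), (33.25776672363281, 35.36113357543945), 1.2927027940750122))
((346, 193, 23, 24), 407.5, ((573.775390625, -57.39744567871094), (47.3265380859375, 47.66386413574219), 84.78846740722656))
((261, 154, 120, 74), 530.5, ((603.393310546875, 12.534317016601562), (78.66725158691406, 281.7094421386719), 20.969402313232422))
```

View pics/crop0.png

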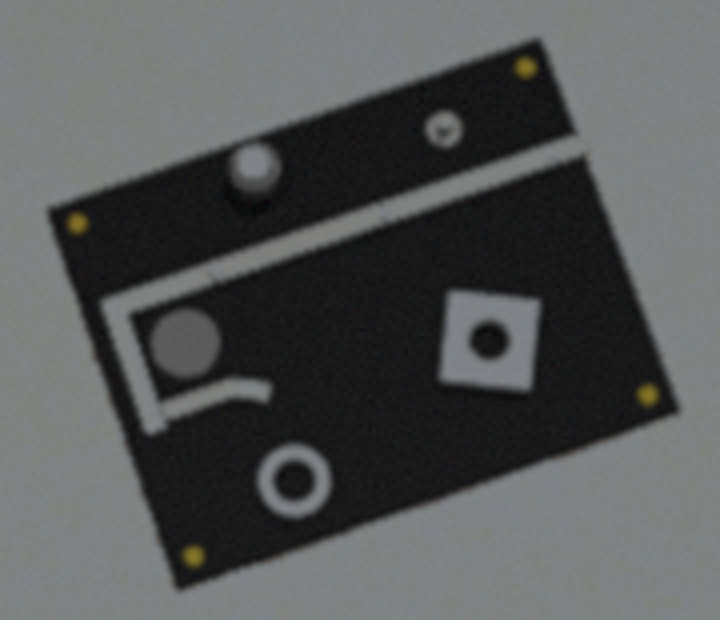

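The crop confirms the choice: the spacer is at crop (490,340), with its hole, turned about 26° to the rail. The ring, thumbscrew and objective stand elsewhere. I'll push towards the rail with the fingers shut, then check.

```bash
cat >> h.py <<'E'
A=np.radians(20.93); ex=np.array([np.cos(A),np.sin(A)]); ey=np.array([-ex[1],ex[0]])
O=np.array([591.2,14.27])-15*ex
def W(x,y,z): return np.r_[(O+x*ex+y*ey),z]/1000        # stage mm -> world m (z above bench)
def S(p): d=np.asarray(p)[:2]-O; return np.array([d@ex,d@ey])
def R(d,s=1):
    x=np.array([0,0,-1.]); z=np.r_[s*d,0]; return np.c_[x,np.cross(z,x),z]
def go(p,d):   # joint move, the half turn with the smaller wrist travel
    q=np.array(sense()["joint_pos"]); best=None
    for s in(1,-1):
        k=inverse_kinematics(p,R(d,s))
        if k is not None:
            c=np.abs(np.array(k)-q).max()
            if best is None or c<best[0]: best=(c,s)
    movep(p,R(d,best[1]))
def st(): 
    s=sense(); print("t",round(s["time_s"],2),"tcp",S(np.array(s["position"])*1000).round(1),round(s["position"][2],4),"F",np.round(s["wrist_force"],1))
def look(name=None):
    im,_=camera("top")
    if name: cv2.imwrite(f"pics/{name}.png",cv2.resize(im[120:275,235:415,::-1],None,fx=4,fy=4,interpolation=cv2.INTER_CUBIC))
    for b,a,r in spacer(im): print(b,a,"stage",S(r[0]).round(1),np.round(r[1],1),round(r[2]-20.93,1))
E
python3 - <<'E'
from h import *
command_gripper(0.0,40)
go(W(-88,-65,150),ey); st()
move_l(W(-88,-65,39),feed=.15); st()
print(move_l(W(-30,-65,39),feed=.05,until_force=15)); st()
print(move_l(W(-2,-65,39),feed=.03,until_force=12)); st()
look("p1")
E
```

```text
t 3.45 tcp [-87.1 -64.1] 0.15 F [-0.   0.1 -0.4]
t 4.34 tcp [-87.5 -65.4] 0.0396 F [0.2 0.2 1.1]
False
t 5.65 tcp [-30.2 -64.9] 0.039 F [ 0.1  1.5 -0.9]
False
t 6.73 tcp [ -3.8 -65. ] 0.0387 F [-4.9 -2.8  2.8]
(261, 172, 67, 56) 422.5 stage [27.3 56.2] [ 78.  158.2] -0.0
```

View pics/p1.png

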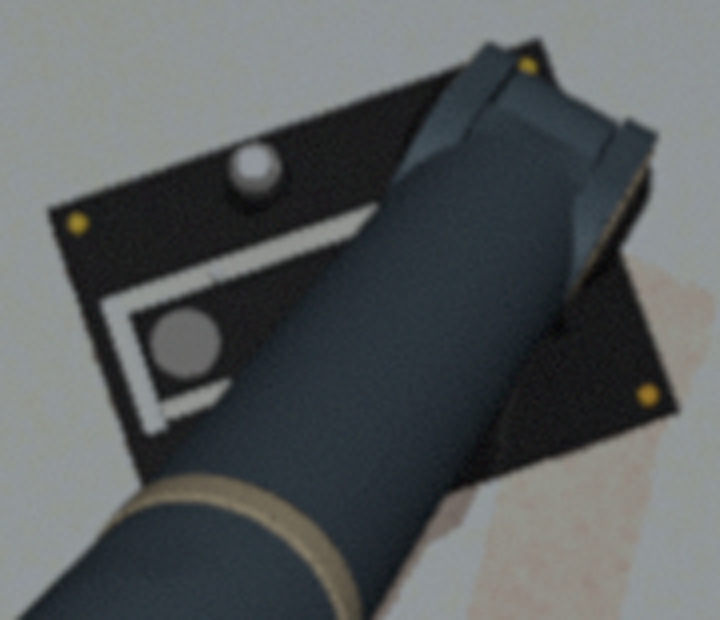

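The arm hides the spacer here. The 5 N at -3.8 mm suggests it has met the rail. I'll press a little more, then back off sideways and look.

```bash
python3 - <<'E'
from h import *
print(move_l(W(2,-65,39),feed=.03,until_force=10)); sleep(.3); st()
move_l(W(-30,-65,39),feed=.1); move_l(W(-30,-90,130),feed=.25)
go(W(0,-210,130),ex); st()
look("p2")
E
```

```text
True
t 7.29 tcp [ -4.2 -64.7] 0.0377 F [0.2 0.4 0.4]
t 9.32 tcp [-2.000e-01 -2.091e+02] 0.1288 F [ 0.5 -0.6  0.9]
(261, 171, 68, 42) 320.5 stage [62.9 58.9] [ 40.8 166. ] 13.7
(370, 114, 44, 27) 280.0 stage [ 111.3 -199.7] [ 28.5 103.9] 0.3
```

View pics/p2.png

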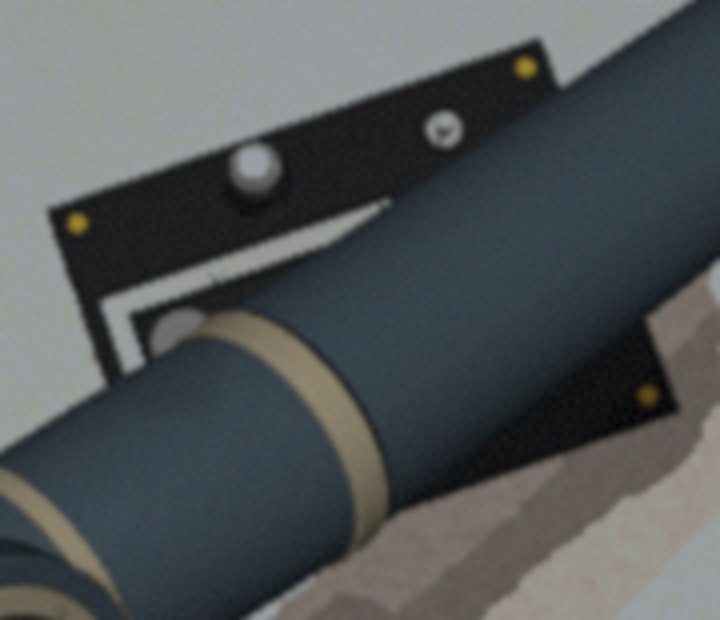

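The arm still covers the spacer. I'll move to the left, as at the start, for a clear view.

```bash
python3 - <<'E'
from h import *
go(np.array([.42,.42,.25]),ex); st()
look("p3")
E
```

```text
t 11.72 tcp [  0.5 439. ] 0.2499 F [ 0.7 -0.2 -1. ]
(300, 232, 17, 16) 190.0 stage [-63.9  67.6] [33.3 35.4] -19.6
(261, 154, 120, 74) 972.0 stage [25.9 -6. ] [ 78.8 281.7] 0.1
```

View pics/p3.png

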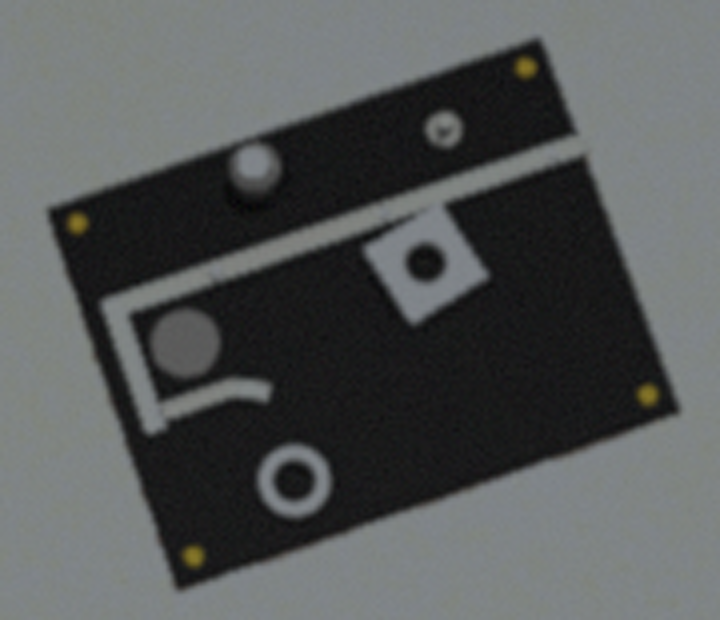

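The spacer's right corner touches the rail and it is turned about 10° too far: crop corners (437,205), (363,247), (415,325), (490,275), centre (426,262). I'll push again, further left of its centre.

```bash
python3 - <<'E'
from h import *
px=np.array([[437,205],[363,247],[415,325],[490,275],[426,262]])/4+[235,120]
P=np.array([S(w*1000) for w in cast(px,.026)]); print(P.round(1))
c=P[:4].mean(0); y=c[1]+7; print(c,y)
go(W(-50,y,130),ey); move_l(W(-50,y,39),feed=.15)
print(move_l(W(-16,y,39),feed=.06)); st()
print(move_l(W(4,y,39),feed=.02,until_force=18)); st()
move_l(W(-30,y,39),feed=.1); move_l(W(-30,y,130),feed=.25)
go(np.array([.42,.42,.25]),ex); st()
look("p4")
E
```

```text
[[ 53.4 -59.9]
 [ 44.8 -12.8]
 [ -6.4 -25.3]
 [  6.1 -74.2]
 [ 25.  -43.1]]
[ 24.47698391 -43.03056485] -36.0305648523841
False
t 15.03 tcp [-16.3 -36.1] 0.0389 F [-0.6 -0.3 -1. ]
True
t 15.7 tcp [ -9.5 -35.2] 0.0379 F [-0.5 -0.   0.5]
t 18.36 tcp [4.000e-01 4.383e+02] 0.2497 F [0.5 0.2 0.1]
(300, 232, 17, 16) 190.0 stage [-63.9  67.6] [33.3 35.4] -19.6
(261, 154, 120, 74) 968.0 stage [25.7 -5.9] [ 79.  281.6] -0.2
```

View pics/p4.png

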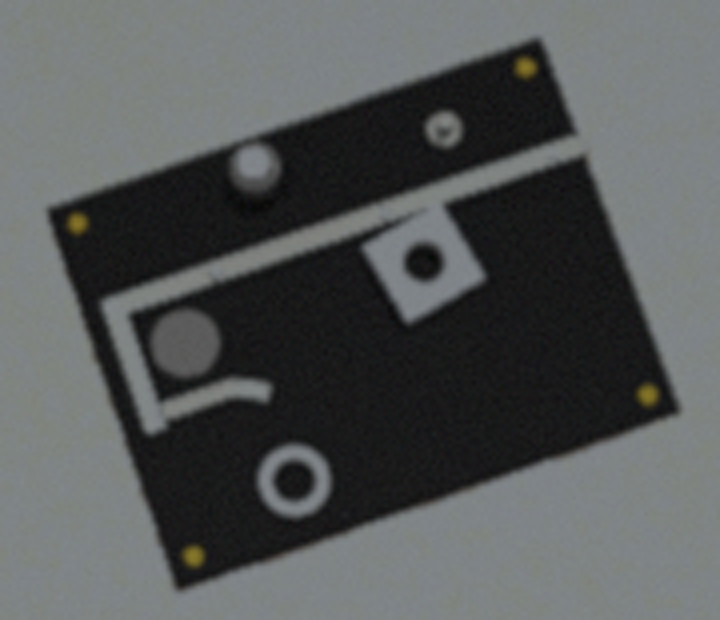

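It moved only slightly because the force stop tripped on a contact spike: the static force afterwards was about 0. I'll push in small steps and judge by the settled force.

```bash
python3 - <<'E'
from h import *
y=-36
go(W(-50,y,130),ey); move_l(W(-50,y,39),feed=.15); move_l(W(-14,y,39),feed=.08)
for x in np.arange(-12,3,1.5):
    h=move_l(W(x,y,39),feed=.02,until_force=40); sleep(.1)
    s=sense(); f=-np.dot(s["wrist_force"][:2],ex); print(x,h,S(np.array(s["position"])*1000).round(1),round(f,1))
    if f>9: break
move_l(W(-30,y,39),feed=.1); move_l(W(-30,y,130),feed=.25)
go(np.array([.42,.42,.25]),ex); st()
look("p5")
E
```

```text
-12.0 False [-12.3 -36.1] 0.6
-10.5 False [-10.5 -36. ] -0.4
-9.0 False [ -9.2 -35.8] 0.3
-7.5 False [ -8.7 -35.7] 4.0
-6.0 False [ -8.3 -35.6] 7.3
-4.5 False [ -8.1 -35.6] 9.9
t 26.38 tcp [4.000e-01 4.383e+02] 0.2497 F [-0.4 -0.5 -0.5]
(300, 232, 17, 16) 190.0 stage [-63.9  67.6] [33.3 35.4] -19.6
(261, 154, 120, 74) 964.0 stage [25.7 -5.9] [ 78.9 281.6] -0.1
```

View pics/p5.png

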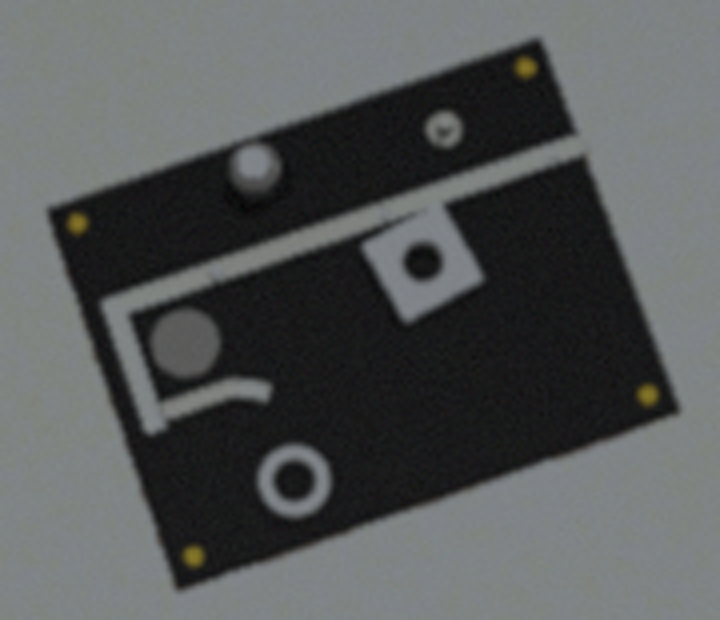

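The settled force reached 10 N with the spacer hardly moving. About 1 N of friction on 90 g means µ≈1, so a straight push jams the corner on the rail (corners about (437,207), (362,246), (407,324), (485,278), still about 9° off). Pushing along +y on the spacer's trailing -y side, with a little drift towards the rail, will square it instead. I'll also measure numerically from the hole and the rear edge.

```bash
cat >> h.py <<'E'
def meas(im):
    """spacer centre (hole) and rear-edge angle in the stage frame, mm/deg"""
    m=(im.min(2)>95).astype(np.uint8)
    cs,hi=cv2.findContours(m,cv2.RETR_CCOMP,cv2.CHAIN_APPROX_NONE)
    for c,k in zip(cs,hi[0]):
        a=cv2.contourArea(c)
        if k[3]<0 or not 15<a<150: continue
        M=cv2.moments(c); p=S(cast([[M["m10"]/M["m00"],M["m01"]/M["m00"]]],.026)[0]*1000)
        if not(-60<p[0]<50 and -140<p[1]<125) or (p[0]<-40 and p[1]>30): continue
        w=np.array([S(q*1000) for q in cast(cs[k[3]].reshape(-1,2),.026)])-p
        e=w[(w[:,0]<-15)&(abs(w[:,1])<17)&(w[:,0]>-40)]
        v=cv2.fitLine(e.astype(np.float32),cv2.DIST_HUBER,0,.01,.01).ravel() if len(e)>4 else [0,1,0,0]
        print("spacer",p.round(1),"ang",round(float(np.degrees(np.arctan(-v[0]/v[1]))),1),"rear x",round(float(p[0]+np.median(e[:,0])),1) if len(e) else None)
def lookn(name):
    im,_=camera("top"); cv2.imwrite(f"pics/{name}.png",cv2.resize(im[120:275,235:415,::-1],None,fx=4,fy=4,interpolation=cv2.INTER_CUBIC)); meas(im)
E
python3 - <<'E'
from h import *
for n in("p3","p5"):
    im=np.full((480,640,3),0,np.uint8); im[120:275,235:415]=cv2.resize(cv2.imread(f"pics/{n}.png"),(180,155),interpolation=cv2.INTER_AREA)[:,:,::-1]; meas(im)
go(W(16,-105,110),ex); move_l(W(16,-105,39),feed=.2)
move_l(W(16,-80,39),feed=.1); st()
move_l(W(25,-45,39),feed=.06); sleep(.1); st()
move_l(W(20,-65,39),feed=.15); move_l(W(20,-75,130),feed=.3)
go(np.array([.42,.42,.25]),ex); st()
lookn("p6")
E
```

```text
spacer [ 26.1 -42.1] ang 0.0 rear x None
spacer [ 27.2 -40.9] ang 0.0 rear x None
t 29.36 tcp [ 16.6 -79.2] 0.0394 F [-0.2 -0.   0.5]
t 30.21 tcp [ 25.  -45.3] 0.0391 F [ 0.9 -0.2  0.6]
t 32.87 tcp [4.000e-01 4.387e+02] 0.2499 F [ 0.  -0.2  0.2]
spacer [30.8 -7.8] ang 0.0 rear x None
```

View pics/p6.png

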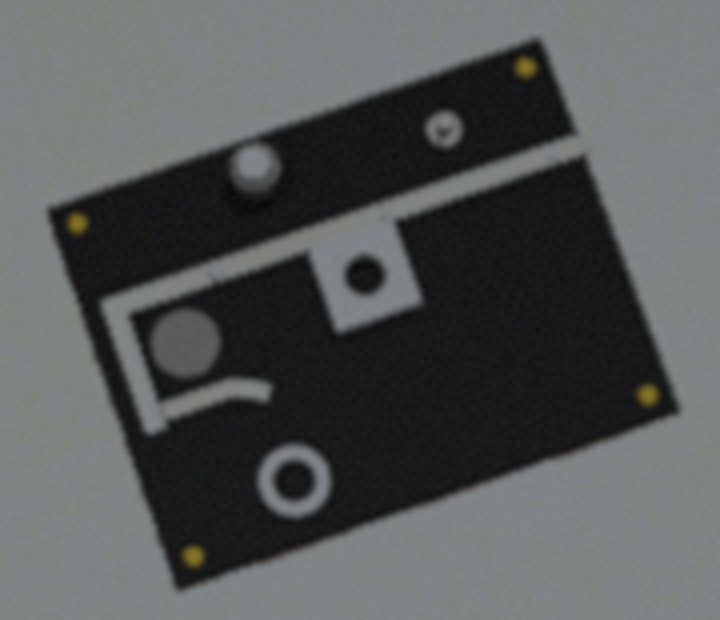

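The side lies flat on the rail: the lower edge from (340,332) to (422,303) is parallel to it, and the hole is at stage (30.8, -7.8). Next is the slide along the rail to the stop.

```bash
python3 - <<'E'
from h import *
go(W(25,-62,110),ex); move_l(W(25,-62,39),feed=.2)
move_l(W(25,-46,39),feed=.1)
print(move_l(W(29,56,39),feed=.06,until_force=40)); st()
for y in np.arange(58,70,2):
    move_l(W(29,y,39),feed=.03,until_force=40); sleep(.1)
    s=sense(); f=-np.dot(s["wrist_force"][:2],ey); print(y,S(np.array(s["position"])*1000).round(1),round(f,1))
    if f>7: break
move_l(W(29,40,39),feed=.15); move_l(W(25,30,130),feed=.3)
go(np.array([.42,.42,.25]),ex); st()
lookn("p7")
E
```

```text
False
t 37.48 tcp [29.1 55.8] 0.0391 F [ 0.4  0.1 -0.3]
58 [29.1 58. ] 0.9
60 [29.  60.2] 0.1
62 [29.  62.2] 0.4
64 [29.  64.1] -0.5
66 [29.  64.7] 5.3
68 [29.  64.9] 8.0
t 41.94 tcp [3.000e-01 4.384e+02] 0.2497 F [ 0.4 -0.5 -0.5]
spacer [32.  99.2] ang 0.0 rear x None
```

View pics/p7.png

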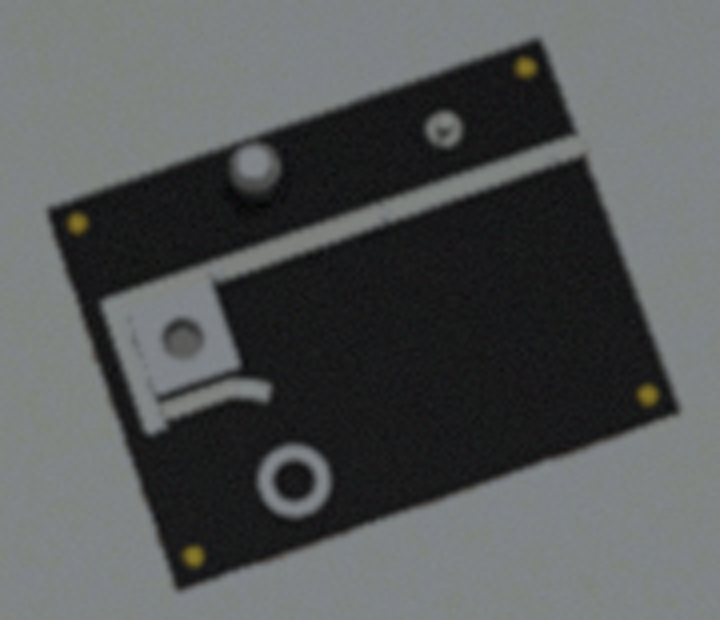

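The spacer sits in the corner, with its hole at crop (184,338), its side on the rail and its far side on the stop. A thin dark gap shows only on the lip side. The other things haven't moved, so I'm handing in.

```bash
python3 -c "
from h import *
finish_job(); print(sense()['time_s'])"
```

```text
the job is handed in; nothing more can be done
the job is handed in; nothing more can be done
```

The spacer is in the corner pocket against the rail and end stop. I handed the job in at about 42 s of the 61 s allowed, with the arm well clear to the left of the plate. No verdict is reported.

**What I did:** I pushed the spacer to the rail with the fingers shut, and it arrived about 10° out of square. Two straight pushes at the rail then jammed its corner: one stopped on a force spike, the other settled at 10 N with little movement. A push along the rail on its trailing side squared it flat at stage y of about -8 mm. I then slid it along the rail until the settled force rose to 8 N at the stop.

**Last checks:**
- **Position:** the spacer's hole measured at stage (32.0, 99.2) mm, against a target of (30, 100). The 2 mm in x lies beyond the rail, so I take it as calibration and hole-parallax error.
- **Squareness:** my numeric edge-angle check never gave a usable result. I judged squareness from the pictures, and the slide to the stop was not watched on camera.
- **Other things:** the ring, objective and thumbscrew looked unmoved in the last picture. I did not re-measure the things on the bench, but the arm passed them only at height.

I viewed 10 pictures.

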